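# Seat the flat bar in the welding corner fence

### The arm

A 7-joint arm with a two-finger parallel gripper is mounted at the origin on a cart in front of the work surface, level with it; the furniture and walls round the work are solid. World frame = base frame: x ahead of the robot, y to its left, z up, the work surface at z = 0. Lengths are in m, angles in degrees, forces in N, time in s.
With the tool pointing down it reaches from about 0.4 to 0.875 m from the base axis. Payload 6.5 kg.
Tool frame: the origin (TCP) lies at the very end of the fingers, on their centre line; the grasp point (between the pads) lies 19 mm behind it; z points along the fingers, y is the line along which they close (so a half turn about z gives the same grasp; the last joint's range is limited). The gripper opens to 88 mm and grips with 3 to 60 N. Pads are 18 mm wide; open, the fingers measure 123 mm over their backs; the gripper's body (75 mm by 187 mm) begins 45 mm behind the grasp point.
Start: joints at [71.608, 30.733, -0.252, 88.115, 0.149, 61.152, -4.079], TCP at [0.164, -0.629, 0.239] pointing down, gripper open.
Joint ranges: [-154.64, 154.64], [-21.42, 123.67], [-72.66, 72.17], [13.99, 137.28], [-74.86, 254.86], [10.95, 109.41], [-158.01, 158.01]. Speed limits (degrees/s): [136.94, 136.94, 180, 180, 180, 180, 180].

### API

Orientations are given as [roll, pitch, yaw] about the fixed x, y, z axes, in that order (R = Rz(yaw) Ry(pitch) Rx(roll)).
In Python, from cell import status, cams, job gives the robot as it stands.
- The arm moves only by the tool send_rows, never from a script. Its argument "series" is a list of rows, each a list of 2 entries, a list of its own where there are three numbers: the shift along the world's x, y, z normalised to -1 to 1, where 1 is 0.12 m, then the turn, a rotation vector about the world's x, y, z normalised to -1 to 1, where 1 is 360 degrees. In form: [[[tx, ty, tz], [rx, ry, rz]], ...]. A call has 1 to 12 rows; each row shifts and turns the commanded pose from where the row before left it; what a row does not reach is not made up. A row lasts 1/12 s, in which the tool goes at most 41.7 mm and 7.16 degrees, less where a joint would pass 70% of its speed; a pose out of reach is approached as far as the arm can. A call with a number of a shift or a turn outside -1 to 1 is refused whole. A call with a gripper value outside its range is refused whole. "claw" is the closure, from 0 (fully open) to 1 (shut), set as the call begins (left out, the last holds). The fingers move at their own pace and stop on an object; the grip force is fixed at half the most. Time passes only in rows, so rows that do not move let the fingers close. It gives the time, the measured TCP pose, the force, the opening and the grip force at its end, in the units of the state.
- status.get_obs(): the state, without advancing time (a new reading comes with each control period).
- cams.capture(name): name is "side" or "top" or "wrist"; returns the picture (480x640x3 uint8, red, green, blue); there is no depth.
- cams.get_calibration(name): a dict with "fx", "fy", "cx", "cy" (pixels), "world_from_camera" (4x4, takes a point from camera to world coordinates); the wrist camera has in their place "mount" (4x4, takes a point from camera to tool coordinates, whose origin is the TCP and whose axes are the flange's). Camera axes: x right, y down, z forward; pixel columns grow to the right and rows downward; lengths in m; the calibration is good to about 2 mm. A picture is of the moment at which its call begins: read the wrist's pose just before it. get_calibration takes no time and is no camera call.
- job.close_job(): hands the job in; it is judged then, once.
The state is a dict: "t": time; "joints": joint angles; "qd": joint speeds; "tau": joint torques, N m; "ee_pos": TCP position; "ee_rot": TCP orientation; "wrist_force": force on the tool from outside, world axes, zero at the start; "wrist_torque": the same for the moment, N m; "grip_width": finger opening in m; "grasp_force": force on a finger pad.
Only numpy, scipy, OpenCV 4.12 (cv2) and the standard library are available. Lean on these libraries where they do the work, as an engineer would, in place of code of your own. Each camera call takes 0.05 s, during which the arm holds its last target. There are 200 camera calls.

### The job

Push the loose flat steel bar fully home into the corner of the fence that is bolted to the welding table: its long edge flat against the long rail and its end against the short end stop. Slide it along the table by pushing on its edges with the fingers only - do not grip it, press down on it or lift it - and leave the ferrule, the tin and the pipe clamp standing where they are.

Things in the scene. Friction and masses are not known exactly. Their poses are not given: they have to be found in the camera images.
- bar: The loose dark grey flat steel bar offcut, a plain slab 55 mm (its x) by 150 mm (its y) by 10 mm thick (its z), about 0.6 kg, lying flat on the table; sliding it takes roughly 2 to 9 N. Origin: centre of its underside. It is the same either way round.
- fence: Fixed L-shaped corner fence of bare steel bolted to the table. Origin: its inside corner, at table height; z up. The long rail's inside face is the plane x = 0, from the corner 278 mm along -y; the end stop's inside face is the plane y = 0, from the corner 60 mm along -x. Both are 25 mm high, 8 mm thick. Bolted flanges lie outside the corner: to x = +48 mm and y = +40 mm, up to 17 mm high.
- home (a point): Point on the table, fixed to the fence (same axes), where the bar's origin lies when the bar is home: 27.5 mm in front of the rail (x) and 75 mm from the end stop (y). At the start the bar's origin is 57 to 98 mm from here along -x and 40 to 90 mm along -y of the fence, turned up to 0.35 rad.
- ferrule: Bystander: steel ferrule standing on its 44 mm flange, 55 mm high, near the end stop on the robot's side. Origin: centre of its underside. Loose; leave alone.
- tin: Bystander: green paste tin with pale lid, 69 mm diameter, 46 mm high, beyond the open end of the rail. Origin: centre of its underside. Loose; leave alone.
- pipe_clamp: Bystander: steel pipe clamp ring with a wing nut, 54 x 73 mm, 14 mm high, lying on the robot's side, to the right of the bar. Origin: centre of its underside. Loose; leave alone.
Things that resemble listed ones, but are neither listed nor needed, are in the scene too. What is shaped like the bar but orange or yellow is not meant.

How it is judged (in metres and radians):
At the end, for the whole second after the job is handed in: The bar lies flat and still on the table in the fence's corner, its long edge within 3 mm of the rail and within 0.03 rad of parallel to it, its end within 3 mm of the end stop; ferrule, tin and pipe clamp within 12 mm of where they stood (x of bar in the frame of fence between -0.0305 and -0.024 m and y of bar in the frame of fence between -0.078 and -0.071 m and angle between the y axis of bar and the y axis of fence, either way round below 0.03 rad and height (world z) of bar below 0.003 m and angle between bar's own z axis and vertical below 0.03 rad and linear speed of bar below 0.01 m/s and distance of each of ferrule, tin, pipe_clamp from where it was at the start of the episode below 0.012 m); the robot touches nothing.
It fails at once if the bar is lifted or tipped off the table (height (world z) of bar above 0.008 m or angle between bar's own z axis and vertical above 0.1 rad).
It fails at once if the bar is gripped or pressed from above (fingers touch it with the grasp point low over its middle) instead of pushed on its edges (contact force between the fingers and bar above 0.5 N and z of the grasp point in the frame of bar below 0.04 m and x of the grasp point in the frame of bar between -0.01 and 0.01 m and y of the grasp point in the frame of bar between -0.055 and 0.055 m).
It fails at once if the ferrule is pushed away or knocked over (distance of ferrule from where it was at the start of the episode above 0.012 m or angle between ferrule's own z axis and vertical above 0.3 rad).
It fails at once if the tin is pushed away or knocked over (distance of tin from where it was at the start of the episode above 0.012 m or angle between tin's own z axis and vertical above 0.3 rad).
It fails at once if the pipe clamp is pushed away or knocked over (distance of pipe_clamp from where it was at the start of the episode above 0.012 m or angle between pipe_clamp's own z axis and vertical above 0.3 rad).
It also fails if it takes over 42 s, if anything falls off the work surface, if the arm or the gripper's body presses on something with over 40 N, if the wrist force passes 120 N, or if a joint passes its speed limit or range.

## Working session

There is one attempt and no reset: what is moved stays moved. The work goes in short steps, Python scripts to look and compute and a tool call to move; the robot and the scene stay as the last step left them, time stands still between calls to the robot, and variables do not carry over. Pictures are saved under pics/ and viewed, at most 10 in all, crops included, and the job is handed in when it is done.

Besides the shell and the picture viewer there is one more tool, called by a JSON object that holds its "method" and its "body", one argument or row to a line. send_rows: Moves the arm, as the interface text tells. Its arguments: {"type":"object","properties":{"series":{"type":"array"},"claw":{"type":"number"}},"required":["series"]}

```bash
mkdir -p pics; python3 - <<'E'
from cell import status,cams,job
import cv2
o=status.get_obs();print({k:o[k] for k in("t","ee_pos","ee_rot","grip_width","wrist_force")})
for n in("top","side"):
    c=cams.get_calibration(n);print(n,c)
    cv2.imwrite(f"pics/{n}0.png",cams.capture(n)[:,:,::-1])
print(cams.get_calibration("wrist"))
E
```

```text
{'t': 0.0, 'ee_pos': array([ 0.1636693 , -0.62843537,  0.23786003]), 'ee_rot': array([-1.79904175e+02,  8.86897098e-03,  1.46043266e+01]), 'grip_width': 0.08819543552554507, 'wrist_force': array([ 0.78659393,  0.43520516, -0.30439687])}
top {'fx': 603.0630630854897, 'fy': 603.0630630854897, 'cx': 317.01789334117245, 'cy': 238.5659850354838, 'world_from_camera': array([[-0.01399707, -0.99455088,  0.10330841,  0.43241602],
       [-0.99983451,  0.01512191,  0.01011291, -0.08329879],
       [-0.01162002, -0.10314976, -0.99459796,  1.22818888],
       [ 0.        ,  0.        ,  0.        ,  1.        ]])}
side {'fx': 468.035110614577, 'fy': 468.035110614577, 'cx': 325.0519767089526, 'cy': 238.40401474034178, 'world_from_camera': array([[-0.95132422, -0.15332545,  0.26734536,  0.33979786],
       [-0.30788356,  0.43401746, -0.84666201,  0.6551292 ],
       [ 0.01378228, -0.88776131, -0.46009771,  0.44406271],
       [ 0.        ,  0.        ,  0.        ,  1.        ]])}
{'fx': 424.987158665448, 'fy': 424.987158665448, 'cx': 325.5473529710752, 'cy': 240.38005430501443, 'mount': array([[ 7.48989695e-04, -9.51597004e-01, -3.07347655e-01,
         7.94904138e-02],
       [ 9.99999707e-01,  6.65077901e-04,  3.77758984e-04,
         6.24077162e-04],
       [-1.55064184e-04, -3.07347848e-01,  9.51597224e-01,
        -1.44070633e-01],
       [ 0.00000000e+00,  0.00000000e+00,  0.00000000e+00,
         1.00000000e+00]])}
```

View pics/top0.png

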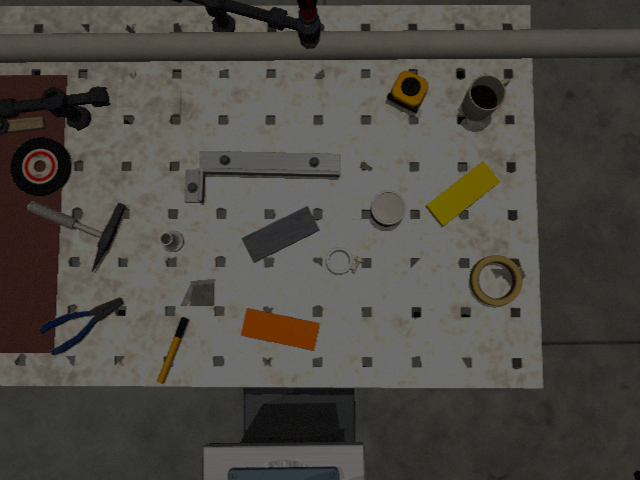

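View pics/side0.png

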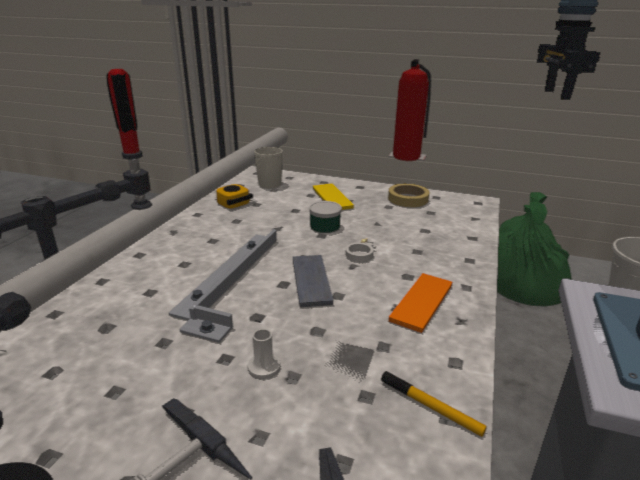

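The top view shows the dark grey bar at about (281,234), which fits the description; the orange (280,329) and yellow (463,194) slabs do not. The fence corner is at about (203,176), the ferrule at (172,241), the tin at (387,209) and the pipe clamp at (342,261). Next I measure these and confirm in one crop.

```bash
cat > h.py <<'E'
import numpy as np,cv2
from cell import status,cams,job
def w(n,px,z):
    c=cams.get_calibration(n);T=c["world_from_camera"]
    px=np.atleast_2d(px).astype(float)
    d=np.c_[(px[:,0]-c["cx"])/c["fx"],(px[:,1]-c["cy"])/c["fy"],np.ones(len(px))]@T[:3,:3].T
    s=(z-T[2,3])/d[:,2]
    return T[:3,3]+d*s[:,None]
def bar(img):
    hsv=cv2.cvtColor(img,cv2.COLOR_RGB2HSV)
    m=((img.max(2)<100)&(hsv[:,:,1]<70)).astype(np.uint8)*255
    m=cv2.morphologyEx(m,cv2.MORPH_OPEN,np.ones((5,5)))
    cs,_=cv2.findContours(m,cv2.RETR_EXTERNAL,cv2.CHAIN_APPROX_NONE)
    out=[]
    for c in cs:
        if 500<cv2.contourArea(c)<6000:
            p=w("top",c[:,0],0.01)[:,:2].astype(np.float32)
            (cx,cy),s,a=cv2.minAreaRect(p*1000); 
            out.append((cv2.contourArea(c),c[:,0].mean(0).round(),(round(cx,1),round(cy,1)),np.round(s,1),round(a,2)))
    return out
E
python3 - <<'E'
from h import *
im=cv2.imread("pics/top0.png");rgb=im[:,:,::-1].copy()
for b in bar(rgb):print(b)
print(rgb[234,281],rgb[165,260],rgb[174,260],rgb[150:182,260].mean(1).round())
c=im[135:285,150:420];cv2.imwrite("pics/crop.png",cv2.resize(c,None,fx=2.96,fy=2.96,interpolation=cv2.INTER_CUBIC)[:600,:800])
E
```

```text
(794.0, array([205., 298.]), (444.2, 160.2), array([85.3, 72.2]), 89.21)
(2252.0, array([282., 236.]), (564.6, -11.5), array([ 81.4, 174.7]), 25.95)
(549.0, array([103., 229.]), (595.8, 370.3), array([ 57.3, 111.3]), 66.98)
(707.0, array([ 59., 215.]), (614.1, 465.1), array([122.5,  47. ]), 82.6)
(3811.0, array([261., 171.]), (687.0, 40.5), array([320.6, 110.8]), 89.03)
[44 44 43] [88 86 83] [26 25 23] [105. 105.  83.  86.  87.  86.  85.  88.  88.  87.  85.  83.  85.  85.
  86.  86.  87.  87.  87.  73.  82.  87.  81.  29.  25.  50.  61.  61.
 109. 108. 109. 108.]
```

View pics/crop.png

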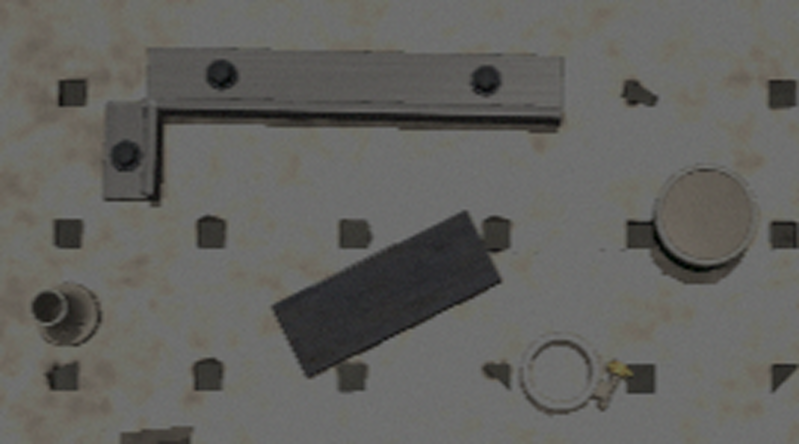

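The crop confirms it: a plain dark grey slab (crop 385,293), fence corner at crop (160,112), and the pipe clamp close to the lower right of the bar. Next come the precise rail lines, the bar pose and the bystanders.

```bash
cat >> h.py <<'E'
def bar(img,box=(205,350,176,290),mx=62):
    x0,x1,y0,y1=box
    m=np.zeros(img.shape[:2],np.uint8); m[y0:y1,x0:x1]=(img.max(2)<mx)[y0:y1,x0:x1]*255
    m=cv2.morphologyEx(m,cv2.MORPH_OPEN,np.ones((13,13)))
    cs,_=cv2.findContours(m,cv2.RETR_EXTERNAL,cv2.CHAIN_APPROX_NONE)
    c=max(cs,key=cv2.contourArea)
    p=w("top",c[:,0],0.01)[:,:2].astype(np.float32)*1000
    return cv2.minAreaRect(p)
E
python3 - <<'E'
from h import *
im=cv2.imread("pics/top0.png");rgb=im[:,:,::-1].copy();g=rgb.mean(2)
r=bar(rgb);print(r,cv2.boxPoints(r).round(1))
m2=np.ones
def sub(v,lo):  # strongest falling edge crossing
    k=int(np.argmin(np.diff(v)));h=(v[max(k-1,0)]+v[min(k+2,len(v)-1)])/2
    return lo+k+(v[k]-h)/(v[k]-v[k+1])
P=np.array([(u,sub(g[168:177,u],168)) for u in range(212,336,4)])
Q=np.array([(sub(g[v,197:208],197),v) for v in range(180,199,2)])
print(P[::5].round(1),Q[::2].round(1))
R=w("top",P+[0,0],.025);S=w("top",Q,.025)
a=np.polyfit(R[:,1],R[:,0],1);b=np.polyfit(S[:,0],S[:,1],1);print("rail x=",a,"stop y=",b)
print("ends",w("top",[[340,177],[340,173]],.025), "stop end",w("top",[[203,202]],.02))
print("ferr",w("top",[[172.5,241.5]],.005),w("top",[[166.5,238.5]],.055),"tin",w("top",[[387.5,208.5]],.046),"clamp",w("top",[[338,261]],.01),w("top",[[326.5,261],[363,263],[342,248],[340,275]],.01))
E
```

```text
((570.1485595703125, 1.8904190063476562), (55.96723556518555, 151.7772674560547), 25.852323532104492) [[511.9  58. ]
 [578.1 -78.6]
 [628.4 -54.2]
 [562.2  82.4]]
[[212.  171.5]
 [232.  171.6]
 [252.  172.2]
 [272.  172.6]
 [292.  173.1]
 [312.  173.6]
 [332.  173.9]] [[202.2 180. ]
 [202.1 184. ]
 [202.1 188. ]
 [201.6 192. ]
 [201.4 196. ]]
rail x= [0.03930265 0.69261235] stop y= [-0.04635047  0.19174432]
ends [[ 0.68210412 -0.11939227  0.025     ]
 [ 0.69034527 -0.11954004  0.025     ]] stop end [[0.63610907 0.15956417 0.02      ]]
ferr [[0.55793055 0.22460357 0.005     ]] [[0.55889401 0.22388396 0.055     ]] tin [[ 0.61288747 -0.21155665  0.046     ]] clamp [[ 0.51269527 -0.1127051   0.01      ]] [[ 0.51303869 -0.0894533   0.01      ]
 [ 0.50790268 -0.16312847  0.01      ]
 [ 0.53895829 -0.12127233  0.01      ]
 [ 0.48435353 -0.11624074  0.01      ]]
```

{"method": "send_rows", "body": {
  "series": [
    [[0.2,0.2,0],[0,0,-0.0047]],
    [[0.2,0.2,0],[0,0,-0.0047]],
    [[0.2,0.2,0],[0,0,-0.0047]],
    [[0.2,0.2,0],[0,0,-0.0047]],
    [[0.2,0.2,0],[0,0,-0.0047]],
    [[0.2,0.2,0],[0,0,-0.0047]],
    [[0.2,0.2,0],[0,0,-0.0047]],
    [[0.2,0.2,0],[0,0,-0.0047]],
    [[0.2,0.2,0],[0,0,-0.0047]],
    [[0.2,0.2,0],[0,0,-0.0047]],
    [[0.06,0.3,0],[0,0,0]],
    [[0.06,0.3,0],[0,0,0]]
  ],
  "claw": 0
}}

```text
t: 1.1
ee_pos: [0.4191, -0.3153, 0.2383]
ee_rot: [-180.0, 0.0, -2.3]
wrist_force: [1.0, 0.6, -0.4]
grip_width: 0.088
grasp_force: 0.0
```

{"method": "send_rows", "body": {
  "series": [
    [[0.06,0.29,0],[0,0,0]],
    [[0.06,0.29,0],[0,0,0]],
    [[0.06,0.29,0],[0,0,0]],
    [[0.06,0.29,0],[0,0,0]],
    [[0.06,0.29,0],[0,0,0]],
    [[0.06,0.29,0],[0,0,0]],
    [[0.06,0.29,0],[0,0,0]],
    [[0.06,0.29,0],[0,0,0]],
    [[0.06,0.26,0],[0,0,0]],
    [[0,0,-0.3],[0,0,0]],
    [[0,0,-0.3],[0,0,0]],
    [[0,0,-0.2],[0,0,0]]
  ]
}}

```text
t: 2.1
ee_pos: [0.4818, -0.0067, 0.1403]
ee_rot: [-180.0, 0.1, -2.2]
wrist_force: [-0.2, -0.5, -0.5]
grip_width: 0.0883
grasp_force: 0.0
```

```bash
python3 - <<'E'
from h import *
o=status.get_obs();print(o["ee_pos"],o["ee_rot"],o["joints"].round(0))
cv2.imwrite("pics/w1.png",cams.capture("wrist")[:,:,::-1])
E
```

```text
[ 0.48179247 -0.00669333  0.14033978] [-1.79997837e+02  1.18558644e-01 -2.22325791e+00] [   6.   24.  -13.  117.    8.   40. -104.]
```

View pics/w1.png

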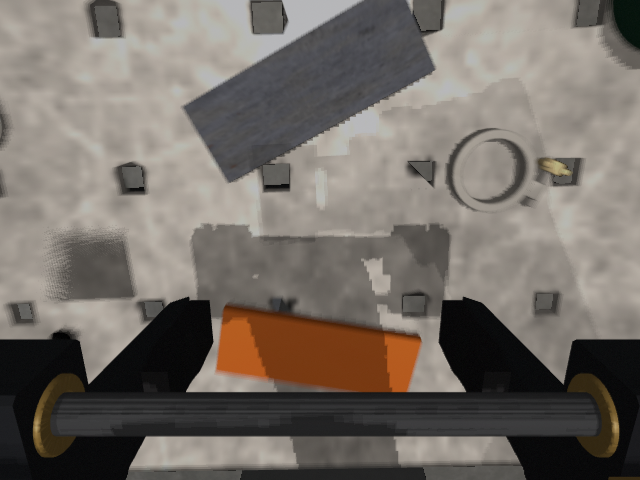

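The wrist view shows the bar's near edge from (230,182) to (433,70), the clamp ring at (487,170), and the orange slab's top edge from (228,304) to (420,336). I'll check these in world coordinates before descending.

```bash
python3 - <<'E'
from h import *
from scipy.spatial.transform import Rotation as R
o=status.get_obs();c=cams.get_calibration("wrist")
T=np.eye(4);T[:3,:3]=R.from_euler("xyz",o["ee_rot"],degrees=True).as_matrix();T[:3,3]=o["ee_pos"];T=T@c["mount"]
for u,v in [(230,182),(433,70),(184,106),(228,304),(420,336),(447,170)]:
    d=T[:3,:3]@[(u-c["cx"])/c["fx"],(v-c["cy"])/c["fy"],1];print(u,v,(T[:3,3]+d*(.01-T[2,3])/d[2]).round(4))
E
```

```text
230 182 [0.512 0.052 0.01 ]
433 70 [ 0.5738 -0.0753  0.01  ]
184 106 [0.5593 0.0747 0.01  ]
228 304 [0.4256 0.0629 0.01  ]
420 336 [ 0.3946 -0.0733  0.01  ]
447 170 [ 0.5143 -0.0866  0.01  ]
```

{"method": "send_rows", "body": {
  "series": [
    [[0,0,-0.25],[0,0,0]],
    [[0,0,-0.25],[0,0,0]],
    [[0,0,-0.25],[0,0,0]],
    [[0,0,-0.2],[0,0,0]],
    [[0,0,-0.1],[0,0,0]],
    [[0,0,-0.07],[0,0,0]],
    [[0,0,0],[0,0,0]]
  ]
}}

```text
t: 2.73
ee_pos: [0.4825, -0.0074, 0.0075]
ee_rot: [180.0, 0.1, -2.3]
wrist_force: [-0.6, -0.2, 0.2]
grip_width: 0.0882
grasp_force: 0.0
```

{"method": "send_rows", "body": {
  "series": [
    [[0.06,-0.002,-0.02],[0,0,0]],
    [[0.06,-0.002,0],[0,0,0]],
    [[0.06,-0.002,0],[0,0,0]],
    [[0.06,-0.002,0],[0,0,0]],
    [[0.06,-0.002,0],[0,0,0]],
    [[0.06,-0.002,0],[0,0,0]],
    [[0.06,-0.002,0],[0,0,0]],
    [[0.06,-0.002,0],[0,0,0]],
    [[0.06,-0.002,0],[0,0,0]],
    [[0.06,-0.002,0],[0,0,0]],
    [[0.06,-0.002,0],[0,0,0]],
    [[0.06,-0.002,0],[0,0,0]]
  ]
}}

```text
t: 3.73
ee_pos: [0.5698, -0.0105, 0.0058]
ee_rot: [180.0, 0.1, -2.3]
wrist_force: [-5.5, 0.6, 3.2]
grip_width: 0.0883
grasp_force: 2.7
```

```bash
python3 - <<'E'
from h import *
o=status.get_obs();print(o["ee_pos"],o["wrist_force"])
cv2.imwrite("pics/w2.png",cams.capture("wrist")[:,:,::-1])
E
```

```text
[ 0.56978063 -0.01050349  0.00582322] [-5.49593691  0.55399328  3.19816935]
```

View pics/w2.png

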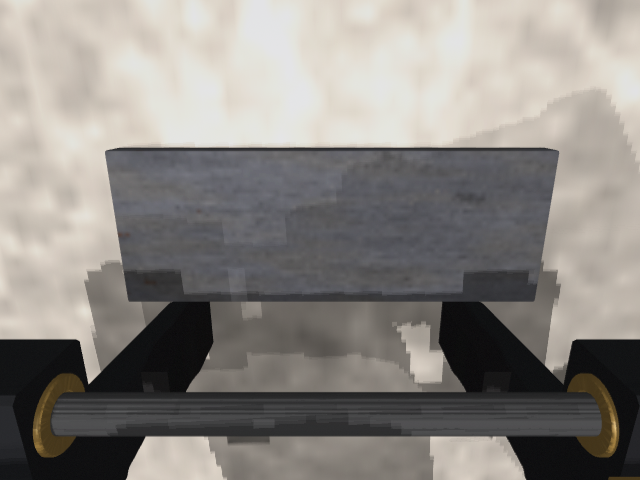

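The bar now lies flat against both fingertips, square to the gripper (near edge at row 300, columns 128–535). I'll carry on to the rail.

{"method": "send_rows", "body": {
  "series": [
    [[0.05,-0.002,0],[0,0,0]],
    [[0.05,-0.002,0],[0,0,0]],
    [[0.05,-0.002,0],[0,0,0]],
    [[0.05,-0.002,0],[0,0,0]],
    [[0.05,-0.002,0],[0,0,0]],
    [[0.05,-0.002,0],[0,0,0]],
    [[0.05,-0.002,0],[0,0,0]],
    [[0.04,-0.002,0],[0,0,0]],
    [[0.02,-0.001,0],[0,0,0]],
    [[0.02,-0.001,0],[0,0,0]],
    [[0,0,0],[0,0,0]]
  ]
}}

```text
t: 4.7
ee_pos: [0.6212, -0.0129, 0.0058]
ee_rot: [180.0, -0.0, -2.3]
wrist_force: [-3.1, -1.2, -0.2]
grip_width: 0.0883
grasp_force: 1.4
```

{"method": "send_rows", "body": {
  "series": [
    [[0.016,-0.001,0],[0,0,0]],
    [[0.016,-0.001,0],[0,0,0]],
    [[0.016,-0.001,0],[0,0,0]],
    [[0.01,0,0],[0,0,0]],
    [[0,0,0],[0,0,0]]
  ]
}}

```text
t: 5.12
ee_pos: [0.6269, -0.0129, 0.0057]
ee_rot: [180.0, 0.1, -2.3]
wrist_force: [-6.6, -0.4, 3.9]
grip_width: 0.0884
grasp_force: 3.4
```

{"method": "send_rows", "body": {
  "series": [
    [[0.012,0,0],[0,0,0]],
    [[0.012,0,0],[0,0,0]],
    [[0,0,0],[0,0,0]]
  ]
}}

```text
t: 5.37
ee_pos: [0.6272, -0.0129, 0.0055]
ee_rot: [179.9, 0.5, -2.3]
wrist_force: [-12.9, -0.1, 10.8]
grip_width: 0.088
grasp_force: 7.1
```

{"method": "send_rows", "body": {
  "series": [
    [[-0.05,0,0],[0,0,0]],
    [[-0.1,0,0],[0,0,0]],
    [[-0.1,0,0.1],[0,0,0]],
    [[-0.1,0,0.3],[0,0,0]],
    [[-0.1,0,0.3],[0,0,0]],
    [[-0.2,0,0.2],[0,0,0]],
    [[-0.2,0,0],[0,0,0]],
    [[0,0,0],[0,0,0]]
  ],
  "claw": 0
}}

```text
t: 6.03
ee_pos: [0.5273, -0.013, 0.1157]
ee_rot: [180.0, -0.1, -2.3]
wrist_force: [-0.4, -1.4, -0.4]
grip_width: 0.0879
grasp_force: 0.0
```

```bash
cat >> h.py <<'E'
from scipy.spatial.transform import Rotation as R
def ww(px,z=.01):
    o=status.get_obs();c=cams.get_calibration("wrist")
    T=np.eye(4);T[:3,:3]=R.from_euler("xyz",o["ee_rot"],degrees=True).as_matrix();T[:3,3]=o["ee_pos"];T=T@c["mount"]
    px=np.atleast_2d(px)
    d=np.c_[(px[:,0]-c["cx"])/c["fx"],(px[:,1]-c["cy"])/c["fy"],np.ones(len(px))]@T[:3,:3].T
    return T[:3,3]+d*((z-T[2,3])/d[:,2])[:,None]
E
python3 - <<'E'
from h import *
o=status.get_obs();print(o["ee_pos"],o["wrist_force"])
cv2.imwrite("pics/w3.png",cams.capture("wrist")[:,:,::-1]);cv2.imwrite("pics/top3.png",cams.capture("top")[:,:,::-1])
E
```

```text
[ 0.52728702 -0.01295984  0.1156549 ] [-0.42056986 -1.40530603 -0.44609229]
```

View pics/w3.png

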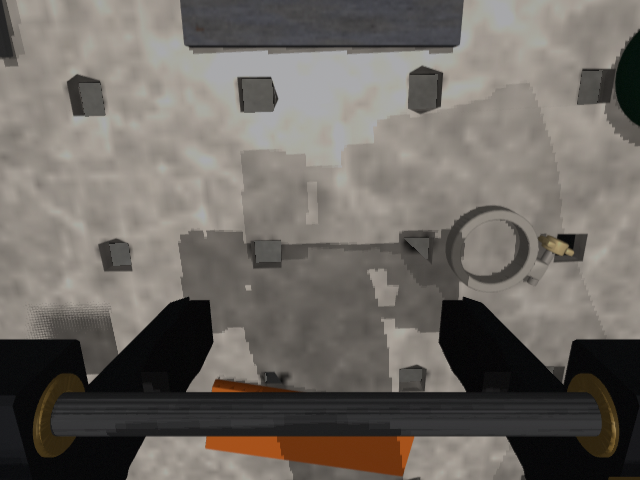

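The bar's near edge runs from (183,45) to (461,45), along the rail. The clamp (490,248) and the tin (630,90) haven't been touched. Next I locate the bar's ends.

```bash
python3 - <<'E'
from h import *
print(ww([[183,45],[461,45],[603,90]]).round(4))
E
```

```text
[[ 0.6428  0.0585  0.01  ]
 [ 0.6369 -0.0906  0.01  ]
 [ 0.6109 -0.1703  0.01  ]]
```

{"method": "send_rows", "body": {
  "series": [
    [[0.22,-0.18,0],[0,0,0]],
    [[0.22,-0.18,0],[0,0,0]],
    [[0.22,-0.18,0],[0,0,0]],
    [[0.22,-0.18,0],[0,0,0]],
    [[0.22,-0.19,0],[0,0,0]],
    [[0,0,0],[0,0,0]],
    [[0,0,0],[0,0,0]],
    [[0,0,0],[0,0,0]],
    [[0,0,0],[0,0,0]],
    [[0,0,0],[0,0,0]]
  ],
  "claw": 1
}}

```text
t: 6.97
ee_pos: [0.6606, -0.1207, 0.1138]
ee_rot: [-180.0, 0.0, -2.2]
wrist_force: [0.8, -0.1, 0.0]
grip_width: 0.0238
grasp_force: 0.0
```

{"method": "send_rows", "body": {
  "series": [
    [[0,-0.035,0],[0,0,0]],
    [[0,0,0],[0,0,0]],
    [[0,0,0],[0,0,0]],
    [[0,0,0],[0,0,0]],
    [[0,0,0],[0,0,0]],
    [[0,0,-0.2],[0,0,0]],
    [[0,0,-0.2],[0,0,0]],
    [[0,0,-0.2],[0,0,0]],
    [[0,0,-0.15],[0,0,0]],
    [[0,0,-0.1],[0,0,0]],
    [[0,0,-0.04],[0,0,0]],
    [[0,0,0],[0,0,0]]
  ]
}}

```text
t: 7.97
ee_pos: [0.6603, -0.126, 0.0062]
ee_rot: [-180.0, 0.1, -2.3]
wrist_force: [-0.4, 0.2, 0.6]
grip_width: 0.0004
grasp_force: 0.0
```

{"method": "send_rows", "body": {
  "series": [
    [[0.003,0.07,0],[0,0,0]],
    [[0.003,0.07,0],[0,0,0]],
    [[0.003,0.07,0],[0,0,0]],
    [[0.003,0.07,0],[0,0,0]],
    [[0.003,0.07,0],[0,0,0]],
    [[0.003,0.07,0],[0,0,0]],
    [[0.003,0.07,0],[0,0,0]],
    [[0.003,0.07,0],[0,0,0]],
    [[0.003,0.07,0],[0,0,0]],
    [[0.003,0.07,0],[0,0,0]],
    [[0.003,0.07,0],[0,0,0]],
    [[0.001,0.03,0],[0,0,0]]
  ]
}}

```text
t: 8.97
ee_pos: [0.6658, -0.0301, 0.0083]
ee_rot: [179.9, -0.1, -2.3]
wrist_force: [0.6, -6.2, 5.1]
grip_width: 0.0004
grasp_force: 4.0
```

{"method": "send_rows", "body": {
  "series": [
    [[0.001,0.03,0],[0,0,0]],
    [[0.001,0.03,0],[0,0,0]],
    [[0,0.02,0],[0,0,0]],
    [[0,0,0],[0,0,0]]
  ]
}}

```text
t: 9.3
ee_pos: [0.6661, -0.0216, 0.0083]
ee_rot: [179.9, -0.1, -2.3]
wrist_force: [0.1, -5.6, 5.7]
grip_width: -0.0
grasp_force: 3.7
```

{"method": "send_rows", "body": {
  "series": [
    [[0,-0.03,0],[0,0,0]],
    [[0,0,-0.025],[0,0,0]],
    [[0,0.03,0],[0,0,0]],
    [[0,0.025,0],[0,0,0]],
    [[0.001,0.025,0],[0,0,0]],
    [[0,0.02,0],[0,0,0]],
    [[0,0.02,0],[0,0,0]],
    [[0,0,0],[0,0,0]]
  ]
}}

```text
t: 9.97
ee_pos: [0.6661, -0.0115, 0.0048]
ee_rot: [179.9, -0.1, -2.4]
wrist_force: [0.2, -6.2, 6.4]
grip_width: 0.0003
grasp_force: 3.2
```

{"method": "send_rows", "body": {
  "series": [
    [[0,0.02,0],[0,0,0]],
    [[0,0.02,0],[0,0,0]],
    [[0,0,0],[0,0,0]]
  ]
}}

```text
t: 10.22
ee_pos: [0.666, -0.0067, 0.0048]
ee_rot: [179.9, -0.1, -2.4]
wrist_force: [0.4, -5.9, 6.4]
grip_width: 0.0006
grasp_force: 3.3
```

{"method": "send_rows", "body": {
  "series": [
    [[0,0.015,0],[0,0,0]],
    [[0,0.015,0],[0,0,0]],
    [[0,0,0],[0,0,0]]
  ]
}}

```text
t: 10.47
ee_pos: [0.666, -0.0053, 0.0048]
ee_rot: [179.7, -0.1, -2.4]
wrist_force: [-0.1, -9.5, 6.3]
grip_width: 0.0008
grasp_force: 4.8
```

{"method": "send_rows", "body": {
  "series": [
    [[0,0.012,0],[0,0,0]],
    [[0,0.012,0],[0,0,0]],
    [[0,0,0],[0,0,0]]
  ]
}}

```text
t: 10.72
ee_pos: [0.666, -0.0051, 0.0048]
ee_rot: [179.6, -0.1, -2.5]
wrist_force: [0.1, -13.4, 6.9]
grip_width: 0.0007
grasp_force: 7.1
```

{"method": "send_rows", "body": {
  "series": [
    [[0,-0.06,0],[0,0,0]],
    [[0,-0.15,0],[0,0,0]],
    [[0,-0.05,0.2],[0,0,0]],
    [[0,0,0.3],[0,0,0]],
    [[0,0,0.3],[0,0,0]],
    [[0,0,0.1],[0,0,0]],
    [[-0.24,0.2,0],[0,0,0]],
    [[-0.24,0.24,0],[0,0,0]],
    [[-0.24,0.24,0],[0,0,0]],
    [[-0.24,0.22,0],[0,0,0]],
    [[0,0,0],[0,0,0]]
  ],
  "claw": 1
}}

```text
t: 11.63
ee_pos: [0.5431, 0.0863, 0.1113]
ee_rot: [-179.8, 0.4, -1.7]
wrist_force: [-0.7, 0.2, -0.2]
grip_width: 0.0009
grasp_force: 0.0
```

```bash
python3 - <<'E'
from h import *
o=status.get_obs();print(o["ee_pos"],o["wrist_force"])
cv2.imwrite("pics/w4.png",cams.capture("wrist")[:,:,::-1]);cv2.imwrite("pics/top4.png",cams.capture("top")[:,:,::-1])
E
```

```text
[0.54311932 0.08631837 0.11126118] [-0.73421889  0.19606072 -0.1833699 ]
```

View pics/w4.png

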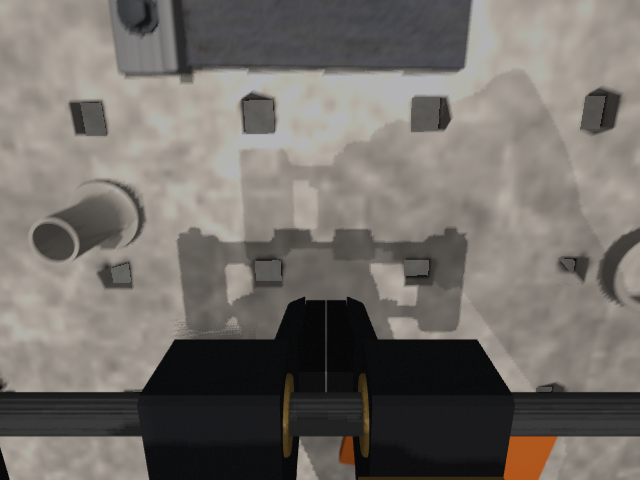

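The bar's end sits on the end stop (column 190) and its near edge (row about 69) looks parallel to the rail. One last light push with both fingers will seat the long edge.

{"method": "send_rows", "body": {
  "series": [
    [[0.1,0,0],[0,0,0]],
    [[0.1,0,0],[0,0,0]],
    [[0.1,-0.02,0],[0,0,0]],
    [[0.1,-0.02,0],[0,0,0]],
    [[0,0,0],[0,0,0]],
    [[0,0,-0.2],[0,0,0]],
    [[0,0,-0.2],[0,0,0]],
    [[0,0,-0.2],[0,0,0]],
    [[0,0,-0.15],[0,0,0]],
    [[0,0,-0.1],[0,0,0]],
    [[0,0,-0.02],[0,0,0]],
    [[0,0,0],[0,0,0]]
  ],
  "claw": 0
}}

```text
t: 12.73
ee_pos: [0.5977, 0.0732, 0.0071]
ee_rot: [180.0, 0.1, -2.3]
wrist_force: [0.1, 0.6, 0.4]
grip_width: 0.0783
grasp_force: 0.0
```

{"method": "send_rows", "body": {
  "series": [
    [[0.05,-0.002,0],[0,0,0]],
    [[0.05,-0.002,0],[0,0,0]],
    [[0.05,-0.002,0],[0,0,0]],
    [[0.03,-0.001,0],[0,0,0]],
    [[0.02,0,0],[0,0,0]],
    [[0,0,0],[0,0,0]]
  ]
}}

```text
t: 13.23
ee_pos: [0.623, 0.0726, 0.0081]
ee_rot: [-180.0, -0.1, -2.3]
wrist_force: [-0.8, 0.2, -0.3]
grip_width: 0.0881
grasp_force: 0.0
```

{"method": "send_rows", "body": {
  "series": [
    [[0,0,-0.02],[0,0,0]],
    [[0.02,-0.001,0],[0,0,0]],
    [[0.02,-0.001,0],[0,0,0]],
    [[0.02,-0.001,0],[0,0,0]],
    [[0.015,0,0],[0,0,0]],
    [[0,0,0],[0,0,0]]
  ]
}}

```text
t: 13.73
ee_pos: [0.6299, 0.0723, 0.0051]
ee_rot: [180.0, 0.2, -2.3]
wrist_force: [-4.7, 0.0, 3.5]
grip_width: 0.0883
grasp_force: 2.2
```

{"method": "send_rows", "body": {
  "series": [
    [[0.012,0,0],[0,0,0]],
    [[0.012,0,0],[0,0,0]],
    [[0,0,0],[0,0,0]]
  ]
}}

```text
t: 13.98
ee_pos: [0.6303, 0.0722, 0.0048]
ee_rot: [179.9, 0.4, -2.3]
wrist_force: [-10.8, -1.2, 8.8]
grip_width: 0.0882
grasp_force: 5.5
```

{"method": "send_rows", "body": {
  "series": [
    [[-0.05,0,0],[0,0,0]],
    [[-0.1,0,0],[0,0,0]],
    [[-0.15,0,0.05],[0,0,0]],
    [[-0.2,0,0.25],[0,0,0]],
    [[-0.2,0,0.3],[0,0,0]],
    [[-0.2,0,0.3],[0,0,0]],
    [[0,0,0.2],[0,0,0]],
    [[0,0,0],[0,0,0]]
  ]
}}

```text
t: 14.65
ee_pos: [0.5305, 0.0729, 0.1397]
ee_rot: [-179.9, -0.5, -2.3]
wrist_force: [1.7, 0.1, 0.4]
grip_width: 0.0878
grasp_force: 0.0
```

```bash
python3 - <<'E'
from h import *
o=status.get_obs();print(o["ee_pos"],o["wrist_force"])
a=cams.capture("top")[:,:,::-1];b=cams.capture("wrist")[:,:,::-1]
a0=cv2.imread("pics/top0.png")
f=lambda i:cv2.resize(i[135:285,150:420],None,fx=2,fy=2,interpolation=cv2.INTER_CUBIC)
s=cams.capture("side")[:,:,::-1]
cv2.imwrite("pics/fin.png",np.vstack([f(a),cv2.resize(s[190:390,140:400],(540,280),interpolation=cv2.INTER_CUBIC)]));cv2.imwrite("pics/w5.png",b)
E
```

```text
[0.5304655  0.07292702 0.13970121] [1.71102218 0.05386252 0.35901678]
```

View pics/fin.png

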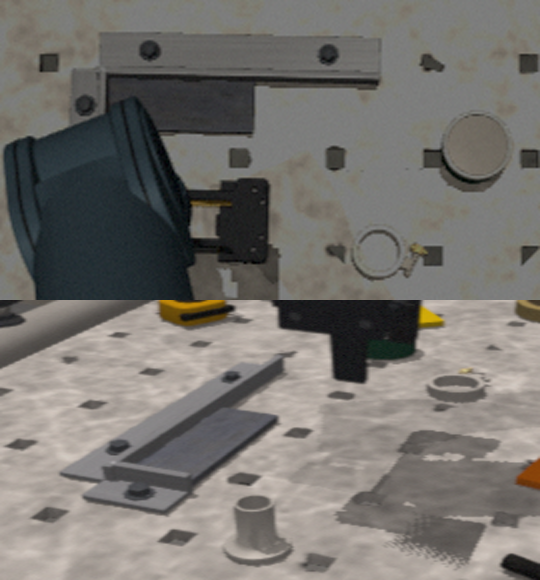

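View pics/w5.png

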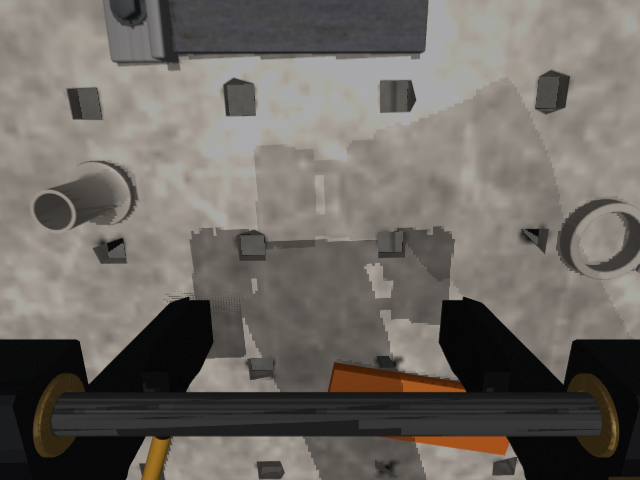

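The bar is in the corner, against both rail and stop, and the ferrule, tin and clamp stand where they were. I'll check the bar's free end (425,51) numerically.

```bash
python3 - <<'E'
from h import *
p=ww([[425.5,52],[176,56]])[:,:2];print(p.round(4))
for q in p:
    d=q-[.699,.1594];print("fence",(d@[.9992,-.0393]).round(4),(d@[.0393,.9992]).round(4))
# same point before the final push, seen from the pose logged with w4
T0=np.eye(4);T0[:3,:3]=R.from_euler("xyz",[-179.8,.4,-1.7],degrees=True).as_matrix();T0[:3,3]=[.5431,.0863,.1113]
c=cams.get_calibration("wrist");T=T0@c["mount"];d=T[:3,:3]@[(466-c["cx"])/c["fx"],(67-c["cy"])/c["fy"],1];print("before",(T[:3,3]+d*(.01-T[2,3])/d[2]).round(4))
E
```

```text
[[0.634  0.009 ]
 [0.6376 0.1542]]
fence -0.0591 -0.1528
fence -0.0611 -0.0076
before [0.6382 0.0081 0.01  ]
```

The force rise at both contacts and the geometry agree to within calibration error, so I'm handing in.

```bash
python3 -c "
from cell import job
print(job.close_job())"
```

```text
the job is handed in; nothing more can be done
None
```

I pushed the bar into the fence corner, felt firm contact at both the rail and the end stop, and handed the job in at about 15 s; the ferrule, tin and pipe clamp look unmoved, and no verdict came back.

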